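# Find the nut driver that fits the rectifier's terminal nut

### The job

The rectifier module on the blue mat has a terminal nut that only one of the three nut drivers in the rack (small yellow, medium red, large blue) really fits: gently try them on it until you have the one that goes fully home over it. Put any driver that does not fit back upright in the rack, and leave the other things on the bench alone. Finish still gripping the fitting driver, upright and pressed lightly home on the nut, ready to tighten; do not let go of it.

Things in the scene. Friction and masses are not known exactly. Their poses are not given: they have to be found in the camera images.
- driver_small: Nut driver, yellow cap, black grip, upright in the rack; fits a 10 mm nut (bore 1.2 mm wider, 18 deep, 16 outside). 140 g. Origin: centre of the socket mouth, its lower end; z up. Above it: shank, 44 mm collar at 57-63, six-sided grip 28 mm across flats at 63-115 (hold at about 95), top at 122. Flats of bore and grip face its x and every 60 deg; x is within 15 deg of the rack's x.
- driver_medium: Nut driver, red cap, black grip, upright in the rack; fits a 13 mm nut (bore 1.2 mm wider, 18 deep, 20.5 outside). 140 g. Origin: centre of the socket mouth, its lower end; z up. Above it: shank, 44 mm collar at 57-63, six-sided grip 28 mm across flats at 63-115 (hold at about 95), top at 122. Flats of bore and grip face its x and every 60 deg; x is within 15 deg of the rack's x.
- driver_large: Nut driver, blue cap, black grip, upright in the rack; fits a 16 mm nut (bore 1.2 mm wider, 18 deep, 25 outside). 140 g. Origin: centre of the socket mouth, its lower end; z up. Above it: shank, 44 mm collar at 57-63, six-sided grip 28 mm across flats at 63-115 (hold at about 95), top at 122. Flats of bore and grip face its x and every 60 deg; x is within 15 deg of the rack's x.
- rack: Fixed grey rack, 90 x 262 mm foot; top plate 12 mm thick, its top at 75 mm, with four 34 mm holes in a row along its y at -93, -31, 31, 93 mm. Origin: centre of underside. Any driver fits any hole: its collar rests on the plate, its mouth 18 mm above the bench. The drivers and a screwdriver stand in the holes in any order.
- module_a: Fixed slate-blue rectifier module, 130 x 100 x 70 mm, terminal on top, connector block (90 mm high) from 62 mm beyond the stud. Origin: centre of underside. The three modules differ only in the brass nut and its guard ring: 10, 13 or 16 mm across flats, one of each; which has which is unmarked: see it or try. Any of them may be on the mat; the others wait further off.
- module_b: Fixed slate-blue rectifier module, 130 x 100 x 70 mm, terminal on top, connector block (90 mm high) from 62 mm beyond the stud. Origin: centre of underside. The three modules differ only in the brass nut and its guard ring: 10, 13 or 16 mm across flats, one of each; which has which is unmarked: see it or try. Any of them may be on the mat; the others wait further off.
- module_c: Fixed slate-blue rectifier module, 130 x 100 x 70 mm, terminal on top, connector block (90 mm high) from 62 mm beyond the stud. Origin: centre of underside. The three modules differ only in the brass nut and its guard ring: 10, 13 or 16 mm across flats, one of each; which has which is unmarked: see it or try. Any of them may be on the mat; the others wait further off.
- nut_a (a point): Foot of module_a's nut, on its axis at the washer's top, 84 mm above the bench, 28 mm from the module's centre towards its -x. z up; flats face x and every 60 deg. Nut 12 mm high (top 3 coned), stud 3 more; it does not turn. A black guard ring, 12 mm high, leaves 1 mm round the right socket. That one goes home, mouth on the washer; a smaller or bigger one stops 9-12 mm up.
- nut_b (a point): Foot of module_b's nut, on its axis at the washer's top, 84 mm above the bench, 28 mm from the module's centre towards its -x. z up; flats face x and every 60 deg. Nut 12 mm high (top 3 coned), stud 3 more; it does not turn. A black guard ring, 12 mm high, leaves 1 mm round the right socket. That one goes home, mouth on the washer; a smaller or bigger one stops 9-12 mm up.
- nut_c (a point): Foot of module_c's nut, on its axis at the washer's top, 84 mm above the bench, 28 mm from the module's centre towards its -x. z up; flats face x and every 60 deg. Nut 12 mm high (top 3 coned), stud 3 more; it does not turn. A black guard ring, 12 mm high, leaves 1 mm round the right socket. That one goes home, mouth on the washer; a smaller or bigger one stops 9-12 mm up.
- mat_centre (a point): Centre of the flat blue work mat, 280 x 300 mm in x and y, 1.5 mm thick; its axes are parallel to the mat's sides. The module to work on stands on this mat.
- screwdriver: Screwdriver standing in the fourth hole of the rack, same black grip as the drivers but a green cap and a thin 6 mm blade. Not needed. Origin: tip of the blade, z up.
- meter: Yellow and black multimeter, 75 x 150 x 35 mm, lying on the bench at the right. Not needed. Origin: centre of its underside.
- part_bin: Blue open parts bin, 160 x 100 x 75 mm, on the bench at the right. Not needed. Origin: centre of its underside.
- tape: Roll of yellow tape lying flat, 90 mm across, 19 mm high, at the left. Not needed. Origin: centre of its underside.
- wrench: Steel wrench lying on the bench beyond the rack. Not needed.
- terminal_strip: Black terminal strip, 60 x 22 x 20 mm, on the bench at the left. Not needed. Origin: centre of its underside.
There are look-alikes about, which are no part of the job. What is shaped like the driver_small but white is not meant.

How it is judged (in metres and radians):
At the end, for the whole second after the job is handed in: A driver is fully home on the nut of the module on the mat (mouth within 2.5 mm of the nut's axis and 2 mm of the washer), still gripped (over 2 N), touching the module (over 0.5 N), upright within 4 deg and still; the other two drivers stand upright (7 deg), home in rack holes (((horizontal distance between nut_a and mat_centre below 0.14 m and ((contact force between the fingers and driver_small above 2 N and horizontal distance between driver_small and nut_a below 0.0025 m and z of driver_small in the frame of nut_a between -0.0025 and 0.002 m and angle between driver_small's own z axis and vertical below 0.07 rad and linear speed of driver_small below 0.01 m/s and contact force between driver_small and module_a above 0.5 N) or (contact force between the fingers and driver_medium above 2 N and horizontal distance between driver_medium and nut_a below 0.0025 m and z of driver_medium in the frame of nut_a between -0.0025 and 0.002 m and angle between driver_medium's own z axis and vertical below 0.07 rad and linear speed of driver_medium below 0.01 m/s and contact force between driver_medium and module_a above 0.5 N) or (contact force between the fingers and driver_large above 2 N and horizontal distance between driver_large and nut_a below 0.0025 m and z of driver_large in the frame of nut_a between -0.0025 and 0.002 m and angle between driver_large's own z axis and vertical below 0.07 rad and linear speed of driver_large below 0.01 m/s and contact force between driver_large and module_a above 0.5 N))) or (horizontal distance between nut_b and mat_centre below 0.14 m and ((contact force between the fingers and driver_small above 2 N and horizontal distance between driver_small and nut_b below 0.0025 m and z of driver_small in the frame of nut_b between -0.0025 and 0.002 m and angle between driver_small's own z axis and vertical below 0.07 rad and linear speed of driver_small below 0.01 m/s and contact force between driver_small and module_b above 0.5 N) or (contact force between the fingers and driver_medium above 2 N and horizontal distance between driver_medium and nut_b below 0.0025 m and z of driver_medium in the frame of nut_b between -0.0025 and 0.002 m and angle between driver_medium's own z axis and vertical below 0.07 rad and linear speed of driver_medium below 0.01 m/s and contact force between driver_medium and module_b above 0.5 N) or (contact force between the fingers and driver_large above 2 N and horizontal distance between driver_large and nut_b below 0.0025 m and z of driver_large in the frame of nut_b between -0.0025 and 0.002 m and angle between driver_large's own z axis and vertical below 0.07 rad and linear speed of driver_large below 0.01 m/s and contact force between driver_large and module_b above 0.5 N))) or (horizontal distance between nut_c and mat_centre below 0.14 m and ((contact force between the fingers and driver_small above 2 N and horizontal distance between driver_small and nut_c below 0.0025 m and z of driver_small in the frame of nut_c between -0.0025 and 0.002 m and angle between driver_small's own z axis and vertical below 0.07 rad and linear speed of driver_small below 0.01 m/s and contact force between driver_small and module_c above 0.5 N) or (contact force between the fingers and driver_medium above 2 N and horizontal distance between driver_medium and nut_c below 0.0025 m and z of driver_medium in the frame of nut_c between -0.0025 and 0.002 m and angle between driver_medium's own z axis and vertical below 0.07 rad and linear speed of driver_medium below 0.01 m/s and contact force between driver_medium and module_c above 0.5 N) or (contact force between the fingers and driver_large above 2 N and horizontal distance between driver_large and nut_c below 0.0025 m and z of driver_large in the frame of nut_c between -0.0025 and 0.002 m and angle between driver_large's own z axis and vertical below 0.07 rad and linear speed of driver_large below 0.01 m/s and contact force between driver_large and module_c above 0.5 N)))) and (contact force between the fingers and driver_small above 2 N or (z of driver_small in the frame of rack between 0.013 and 0.023 m and x of driver_small in the frame of rack between -0.012 and 0.012 m and y of driver_small in the frame of rack between -0.11 and 0.11 m and angle between driver_small's own z axis and vertical below 0.12 rad and contact force between the fingers and driver_small below 0.5 N)) and (contact force between the fingers and driver_medium above 2 N or (z of driver_medium in the frame of rack between 0.013 and 0.023 m and x of driver_medium in the frame of rack between -0.012 and 0.012 m and y of driver_medium in the frame of rack between -0.11 and 0.11 m and angle between driver_medium's own z axis and vertical below 0.12 rad and contact force between the fingers and driver_medium below 0.5 N)) and (contact force between the fingers and driver_large above 2 N or (z of driver_large in the frame of rack between 0.013 and 0.023 m and x of driver_large in the frame of rack between -0.012 and 0.012 m and y of driver_large in the frame of rack between -0.11 and 0.11 m and angle between driver_large's own z axis and vertical below 0.12 rad and contact force between the fingers and driver_large below 0.5 N))); the arm keeps its last pose, push and grip.
It fails at once if a bystander (screwdriver, meter, parts bin, tape, wrench, terminal strip) is shoved or lifted from its place (more than 30 mm) (distance of any of screwdriver, meter, part_bin, tape, wrench, terminal_strip from where it was at the start of the episode above 0.03 m).
It fails at once if a nut driver is dropped or laid down (tilted more than 45 degrees) (angle between any of driver_small, driver_medium, driver_large's own z axis and vertical above 0.79 rad).
It fails at once if a driver is forced against a module (more than 60 N) (contact force between any of driver_small, driver_medium, driver_large and module_a above 60 N or contact force between any of driver_small, driver_medium, driver_large and module_b above 60 N or contact force between any of driver_small, driver_medium, driver_large and module_c above 60 N).
It also fails if it takes over 72 s, if anything falls off the work surface, if the arm or the gripper's body presses on something with over 40 N, if the wrist force passes 120 N, or if a joint passes its speed limit or range.

### The arm

A 6-joint arm with a two-finger parallel gripper is mounted at the origin on the work surface. World frame = base frame: x ahead of the robot, y to its left, z up, the work surface at z = 0. Lengths are in mm, angles in rad, forces in N, time in s.
With the tool pointing down it reaches from about 350 to 975 mm from the base axis. Payload 7.1 kg.
Tool frame: the origin (TCP) lies at the centre of the arm's flange, where the gripper is bolted on; the fingertips stand 182 mm ahead of it and the grasp point (between the pads) lies 163 mm ahead of it; z points along the fingers, y is the line along which they close (so a half turn about z gives the same grasp; the last joint's range is limited). The gripper opens to 88 mm and grips with 3 to 60 N. Pads are 20 mm wide; open, the fingers measure 115 mm over their backs; the gripper's body (75 mm by 178 mm) begins 61 mm behind the grasp point.
Start: joints at [1.323, 0.423, 1.63, -0, 1.089, -0.019], TCP at [141.725, 608.704, 404.675] pointing down, gripper open.
Joint ranges: [-3, 3], [-0.9, 2.11], [0.09, 2.58], [-1.31, 4.45], [0.11, 2.69], [-2.54, 2.54]. Speed limits (rad/s): [2.39, 2.39, 3.01, 3.14, 3.14, 3.14].

### API

Orientations are given as [roll, pitch, yaw] about the fixed x, y, z axes, in that order (R = Rz(yaw) Ry(pitch) Rx(roll)).
In Python, from station import r gives the robot as it stands.
- The arm moves only by the shell command python3 -m pendant 'ROWS' [FORCE]. ROWS is JSON, a list of rows, each an object of numbers: "tx", "ty", "tz": the shift along the tool's x, y, z in m; "ax", "ay", "az": the turn, a rotation vector about the tool's x, y, z in rad; "claw": the finger opening in m, from 0 to 0.0878. A call has 1 to 12 rows; each row is the pose to reach, as a shift and turn from the pose commanded when the call began, along the tool's axes at that moment; what a row does not reach only later rows make up. A row lasts 1/8 s, in which the tool goes at most 62.5 mm and 10.7 degrees, less where a joint would pass 70% of its speed; a pose out of reach is approached as far as the arm can. A call with a gripper value outside its range is refused whole. The fingers move at their own pace and stop on an object; FORCE is the grip in N (left out, the last holds). Time passes only in rows, so rows that repeat a pose let the fingers close. It gives the time, the measured TCP pose, the force, the opening and the grip force at its end, in the units of the state.
- r.get_obs(): the state, without advancing time (a new reading comes with each control period).
- r.grab_frame(name): name is "scene" or "top" or "wrist"; returns a dict with "img" (400x640x3 uint8, red, green, blue), "fx", "fy", "cx", "cy" (pixels), "k1" (the pictures are not rectified: a ray, as slopes to the right and down, at radius r is drawn at 1 + k1 r^2 times it, then the intrinsics apply), "R" (3x3) and "t" (3): a world point X has camera coordinates R X + t; the wrist camera has in their place "hand_eye" (4x4, takes a point from camera to tool coordinates, whose origin is the TCP and whose axes are the flange's). Camera axes: x right, y down, z forward; pixel columns grow to the right and rows downward; lengths in mm; the calibration is good to about 2 mm. A picture is of the moment at which its call begins: read the wrist's pose just before it. There is no depth.
- r.close_job(): hands the job in; it is judged then, once.
The state is a dict: "time_s": time; "qpos": joint angles; "qd": joint speeds; "joint_efforts": joint torques, N m; "ee_pos": TCP position; "ee_rot": TCP orientation; "ft_force": force on the tool from outside, world axes, zero at the start; "moment": the same for the moment, N m; "grip_width": finger opening in mm; "gripper_force": force on a finger pad.
Only numpy, scipy, OpenCV 4.12 (cv2) and the standard library are available. Lean on these libraries where they do the work, as an engineer would, in place of code of your own. Each camera call takes 0.05 s, during which the arm holds its last target. There are 200 camera calls.

## Working session

There is one attempt and no reset: what is moved stays moved. The work goes in short steps, Python scripts to look and compute and a shell command to move; the robot and the scene stay as the last step left them, time stands still between calls to the robot, and variables do not carry over. Pictures are saved under pics/ and viewed, at most 10 in all, crops included, and the job is handed in when it is done.

```bash
ls; mkdir -p pics
cat > h.py <<'E'
import numpy as np,cv2,json
from station import r
def save(n,f):
    f=r.grab_frame(n); cv2.imwrite(f'pics/{f}',f['img'][:,:,::-1]); return f
E
python3 - <<'E'
from station import r
import cv2,numpy as np
o=r.get_obs(); print(o)
ims=[]
for n in("scene","top","wrist"):
    f=r.grab_frame(n); cv2.imwrite(f'pics/{n}0.png',f['img'][:,:,::-1]); np.save(f'{n}0.npy',f,allow_pickle=True)
    print(n,{k:(np.round(v,4).tolist() if k!='img' else 0) for k,v in f.items()})
E
```

```text
pics
{'time_s': 0.0, 'qpos': array([ 1.32301255e+00,  4.23852925e-01,  1.63070750e+00,  2.26100129e-05,
        1.08858386e+00, -1.89978529e-02]), 'qd': array([-5.14944232e-04, -1.55758850e-03,  1.36513349e-03,  1.13808351e-03,
        1.97545615e-03, -7.54637630e-05]), 'joint_efforts': array([ 3.86846179e-03, -5.44606769e+01, -2.73682523e+01,  6.47458225e-02,
        2.25094298e-02, -1.07791022e-04]), 'ee_pos': array([141.64855029, 608.44550385, 403.88705605]), 'ee_rot': array([-3.14004168e+00, -4.94877574e-05,  2.91279619e+00]), 'ft_force': array([ 0.23116554, -0.0818874 ,  0.04698559]), 'moment': array([ 0.04246518,  0.01814019, -0.03114937]), 'gripper_force': 0.0, 'grip_width': 87.48927156344675}
scene {'img': 0, 'fx': 403.7802, 'fy': 403.7802, 'cx': 329.8711, 'cy': 197.2493, 'k1': 0.0256, 'R': [[0.767, 0.6416, -0.0001], [0.5238, -0.6263, -0.5774], [-0.3706, 0.4428, -0.8165]], 't': [-377.007, -275.0063, 1413.4681]}
top {'img': 0, 'fx': 493.2922, 'fy': 493.2922, 'cx': 314.1421, 'cy': 193.111, 'k1': -0.0492, 'R': [[0.0266, -0.9996, -0.0019], [-0.9924, -0.0262, -0.1203], [0.1202, 0.0051, -0.9927]], 't': [-49.0295, 562.015, 1408.3854]}
wrist {'img': 0, 'fx': 344.4244, 'fy': 344.4244, 'cx': 320.8265, 'cy': 198.3529, 'k1': -0.0556, 'hand_eye': [[-0.0003, -0.9587, -0.2844, 79.4172], [1.0, -0.0, -0.0012, -0.109], [0.0011, -0.2844, 0.9587, 19.2763], [0.0, 0.0, 0.0, 1.0]]}
```

View pics/top0.png

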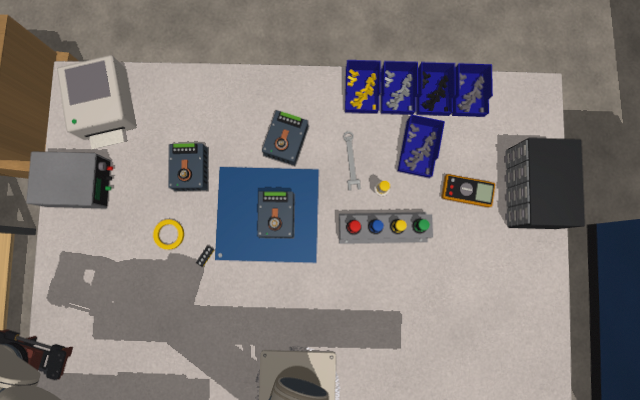

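View pics/scene0.png

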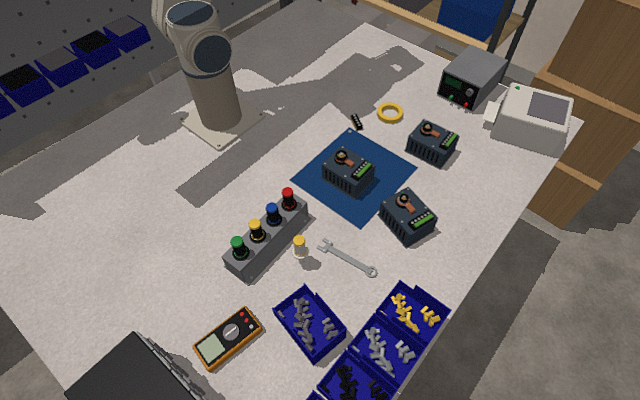

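Top view: the caps stand in the rack at red (354,227), blue (376,227), yellow (400,226) and green/screwdriver (422,226). The look-alike, white with a yellow cap, stands free at (382,186). The mat module's nut is at about (274,222), and the other modules' nuts are at (183,175) and (283,140). The scene view agrees: the true yellow driver is in the rack at (255,225) and the white decoy is at (299,243).

```bash
cat > h.py <<'E'
import numpy as np,cv2
from scipy.spatial.transform import Rotation as Ro
from station import r
def cam(f,o=None):
    if 'R' in f: return np.array(f['R']),np.array(f['t'])
    T=np.eye(4);T[:3,:3]=Ro.from_euler('xyz',o['ee_rot']).as_matrix();T[:3,3]=o['ee_pos']
    M=np.linalg.inv(T@np.array(f['hand_eye'])); return M[:3,:3],M[:3,3]
def ray(f,uv,o=None):
    R,t=cam(f,o); K=np.array([[f['fx'],0,f['cx']],[0,f['fy'],f['cy']],[0,0,1.]])
    p=cv2.undistortPoints(np.array([[uv]],float),K,np.array([f['k1'],0,0,0,0]))[0,0]
    return -R.T@t, R.T@np.array([p[0],p[1],1])
def onz(f,uv,z,o=None):
    c,d=ray(f,uv,o); return c+d*(z-c[2])/d[2]
def proj(f,X,o=None):
    R,t=cam(f,o); K=np.array([[f['fx'],0,f['cx']],[0,f['fy'],f['cy']],[0,0,1.]])
    return cv2.projectPoints(np.array([X],float),cv2.Rodrigues(R)[0],t,K,np.array([f['k1'],0,0,0,0]))[0][0,0]
def tri(rs):
    A=0;b=0
    for c,d in rs:
        d=d/np.linalg.norm(d);P=np.eye(3)-np.outer(d,d);A=A+P;b=b+P@c
    X=np.linalg.solve(A,b)
    return X,[np.linalg.norm(np.cross(X-c,d/np.linalg.norm(d))) for c,d in rs]
def grab(n,name=None):
    o=r.get_obs(); f=r.grab_frame(n)
    if name: cv2.imwrite(f'pics/{name}.png',f['img'][:,:,::-1])
    return f,o
def blobs(f,lo,hi,box,amin=15):
    h=cv2.cvtColor(f['img'],cv2.COLOR_RGB2HSV); m=cv2.inRange(h,np.array(lo),np.array(hi))
    k=np.zeros_like(m);x0,y0,x1,y1=box;k[y0:y1,x0:x1]=m[y0:y1,x0:x1]
    n,l,s,c=cv2.connectedComponentsWithStats(k)
    return sorted([(int(s[i,4]),c[i].round(1).tolist(),s[i,:4].tolist()) for i in range(1,n) if s[i,4]>=amin],reverse=True)
E
python3 - <<'E'
from h import *
T=np.load('top0.npy',allow_pickle=True).item();S=np.load('scene0.npy',allow_pickle=True).item()
C={'red':((0,150,90),(8,255,255)),'blue':((100,120,90),(115,255,255)),'yellow':((20,130,120),(30,255,255)),'green':((55,120,60),(80,255,255))}
bt=(338,208,434,246);bs=(225,183,305,265)
for k,(lo,hi) in C.items():
    a=blobs(T,lo,hi,bt);b=blobs(S,lo,hi,bs)
    print(k,a[:2],b[:2])
    if a:
        print('  top@140',onz(T,a[0][1],138).round(1), 'scene',onz(S,b[0][1],138).round(1) if b else '')
        if b: print('  tri',[np.round(q,1) for q in tri([ray(T,a[0][1]),ray(S,b[0][1])])])
a=blobs(T,(55,80,60),(85,255,255),(160,100,320,240));print([(q,onz(T,q[1],90).round(0)) for q in a])
print('nut',onz(T,(274,223),97),'others',onz(T,(184,174),97),onz(T,(283,140),97))
print('mat',[onz(T,p,1.5).round(0) for p in((220,168),(318,169),(316,262),(216,261))])
cv2.imwrite('pics/c.png',np.hstack([cv2.resize(T['img'][145:255,330:440,::-1],None,fx=3.6,fy=3.6),cv2.resize(T['img'][180:245,242:307,::-1],(396,396))]))
E
```

```text
red [(114, [354.5, 226.1], [349, 220, 12, 13])] [(81, [287.1, 191.6], [282, 187, 11, 10])]
  top@140 [ 464.  -145.6  138. ] scene [ 470.1 -149.4  138. ]
  tri [array([ 464.9, -145.8,  129.4]), array([0.6, 0.6])]
blue [(99, [377.4, 225.4], [373, 220, 10, 13])] [(83, [271.1, 207.0], [266, 203, 12, 9]), (39, [301.0, 185.0], [295, 183, 10, 7])]
  top@140 [ 467.5 -207.2  138. ] scene [ 472.3 -211.1  138. ]
  tri [array([ 468. , -208.1,  130.4]), array([0.1, 0.1])]
yellow [(104, [400.5, 225.3], [396, 220, 11, 13])] [(105, [298.4, 240.0], [293, 235, 12, 11]), (98, [254.1, 223.6], [249, 219, 12, 11])]
  top@140 [ 469.3 -269.5  138. ] scene [ 590.8 -237.2  138. ]
  tri [array([ 515.2, -244.7,   62. ]), array([55.9, 55.9])]
green [(111, [422.5, 225.1], [415, 219, 14, 13])] [(106, [236.4, 241.2], [231, 236, 12, 12])]
  top@140 [ 471.4 -329.   138. ] scene [ 478.4 -335.4  138. ]
  tri [array([ 471.9, -332. ,  125.9]), array([0.4, 0.4])]
[((19, [274.0, 191.0], [265, 191, 19, 1]), array([559.,  79.,  90.]))]
nut [468.97542243  74.72526371  97.        ] others [600.06271501 333.78911432  97.        ] [704.73280113  57.80663039  97.        ]
mat [array([636., 252.,   2.]), array([640., -44.,   2.]), array([363., -45.,   2.]), array([358., 250.,   2.])]
```

View pics/c.png

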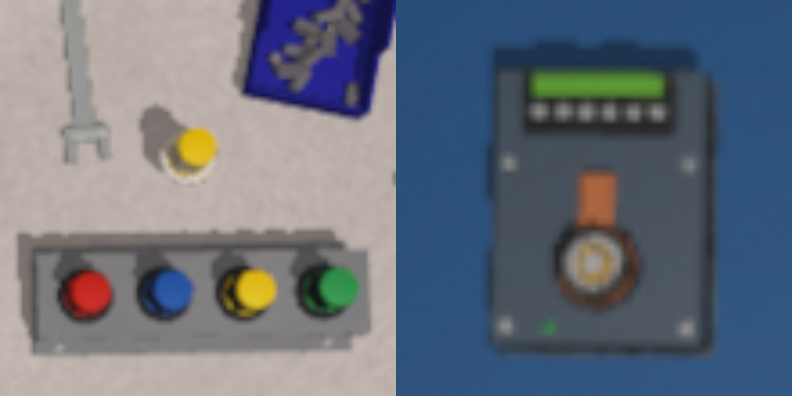

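The mat module's nut reads (469,75) and the mat spans x 358-640, y -45..252. The rack drivers read x ≈ 465-470 at a 62 mm pitch, as they should.

Candidates for "driver":
- red (354,227)
- blue (376,227)
- yellow (400,226)
- green screwdriver (422,226): excluded
- white-bodied yellow cap (382,186): excluded

The crop confirms this. Next is a wrist look at the nut, to read its size.

```bash
cat > d.py <<'E'
import sys
from h import *
# usage: d.py x y z yaw -> tool-frame shift (m) & az
x,y,z,yaw=map(float,sys.argv[1:5]); o=r.get_obs()
R=Ro.from_euler('xyz',o['ee_rot']).as_matrix()
G=Ro.from_euler('xyz',[np.pi,0,yaw]).as_matrix()
print('t',(R.T@(np.array([x,y,z])-o['ee_pos'])/1000).round(4),'rv',Ro.from_matrix(R.T@G).as_rotvec().round(4))
E
python3 d.py 469 75 384 1.6
```

```text
t [-0.4398 -0.4454  0.0206] rv [-1.0000e-03  8.0000e-04  1.3128e+00]
```

```bash
python3 -m pendant '[{"tx":-0.04,"ty":-0.04,"tz":0,"az":0.15},{"tx":-0.08,"ty":-0.08,"tz":0,"az":0.3},{"tx":-0.12,"ty":-0.12,"tz":0,"az":0.45},{"tx":-0.16,"ty":-0.16,"tz":0.01,"az":0.6},{"tx":-0.2,"ty":-0.2,"tz":0.01,"az":0.75},{"tx":-0.24,"ty":-0.24,"tz":0.02,"az":0.9},{"tx":-0.28,"ty":-0.28,"tz":0.02,"az":1.05},{"tx":-0.32,"ty":-0.32,"tz":0.02,"az":1.2},{"tx":-0.36,"ty":-0.36,"tz":0.02,"az":1.31},{"tx":-0.4,"ty":-0.4,"tz":0.02,"az":1.31},{"tx":-0.43,"ty":-0.435,"tz":0.02,"az":1.31},{"tx":-0.44,"ty":-0.445,"tz":0.02,"az":1.31}]'
python3 - <<'E'
from h import *
f,o=grab('wrist','w1'); print(o['ee_pos'],o['ee_rot'],o['time_s'])
np.save('w1.npy',{'f':f,'o':o},allow_pickle=True)
E
```

```text
[141.67597688 608.5242805  404.0849134 ] [-3.14040099e+00 -2.11550814e-07  2.91279799e+00] 0.15$[0]: bad value
```

View pics/w1.png

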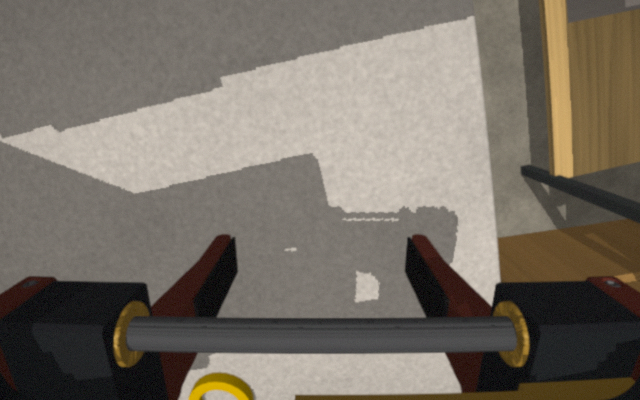

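The move was refused, so the picture is still from the start pose: fingers at the lower half, tape edge at (220,390). Rows probably need every key.

```bash
python3 -m pendant '[{"tx":-0.04,"ty":-0.04,"tz":0,"ax":0,"ay":0,"az":0.15,"claw":0.0878},{"tx":-0.08,"ty":-0.08,"tz":0,"ax":0,"ay":0,"az":0.3,"claw":0.0878},{"tx":-0.12,"ty":-0.12,"tz":0,"ax":0,"ay":0,"az":0.45,"claw":0.0878},{"tx":-0.16,"ty":-0.16,"tz":0.01,"ax":0,"ay":0,"az":0.6,"claw":0.0878},{"tx":-0.2,"ty":-0.2,"tz":0.01,"ax":0,"ay":0,"az":0.75,"claw":0.0878},{"tx":-0.24,"ty":-0.24,"tz":0.02,"ax":0,"ay":0,"az":0.9,"claw":0.0878},{"tx":-0.28,"ty":-0.28,"tz":0.02,"ax":0,"ay":0,"az":1.05,"claw":0.0878},{"tx":-0.32,"ty":-0.32,"tz":0.02,"ax":0,"ay":0,"az":1.2,"claw":0.0878},{"tx":-0.36,"ty":-0.36,"tz":0.02,"ax":0,"ay":0,"az":1.31,"claw":0.0878},{"tx":-0.4,"ty":-0.4,"tz":0.02,"ax":0,"ay":0,"az":1.31,"claw":0.0878},{"tx":-0.43,"ty":-0.435,"tz":0.02,"ax":0,"ay":0,"az":1.31,"claw":0.0878},{"tx":-0.44,"ty":-0.445,"tz":0.02,"ax":0,"ay":0,"az":1.31,"claw":0.0878}]'
python3 - <<'E'
from h import *
f,o=grab('wrist'); print(o['ee_pos'],o['ee_rot'],o['time_s'],proj(f,[469,75,97],o))
E
```

```text
time_s: 1.7
ee_pos: [470.2, 73.6, 384.7]
ee_rot: [3.141, 0.0, 1.6]
ft_force: [-0.7, -0.3, -0.6]
grip_width: 88.1
gripper_force: 0.0
[470.15461552  73.59055971 384.67065551] [3.14141588e+00 6.16122190e-05 1.59970538e+00] 1.7 [321.07984375 194.74549458]
```

Run:
```python
from h import *
f,o=grab('wrist'); print(o['ee_pos'],o['ee_rot'],o['time_s'],proj(f,[469,75,97],o))
np.save('w1.npy',{'f':f,'o':o},allow_pickle=True)
im=f['img'][:,:,::-1]
cv2.imwrite('pics/w2.png',cv2.resize(im[150:260,240:400],(800,550),interpolation=cv2.INTER_CUBIC))
cv2.imwrite('pics/w2full.png',im)
```

```text
[470.40874542  73.66860287 384.69081712] [3.14110846e+00 2.83395784e-04 1.60033698e+00] 1.75 [320.65556362 194.74671199]
```

View pics/w2.png

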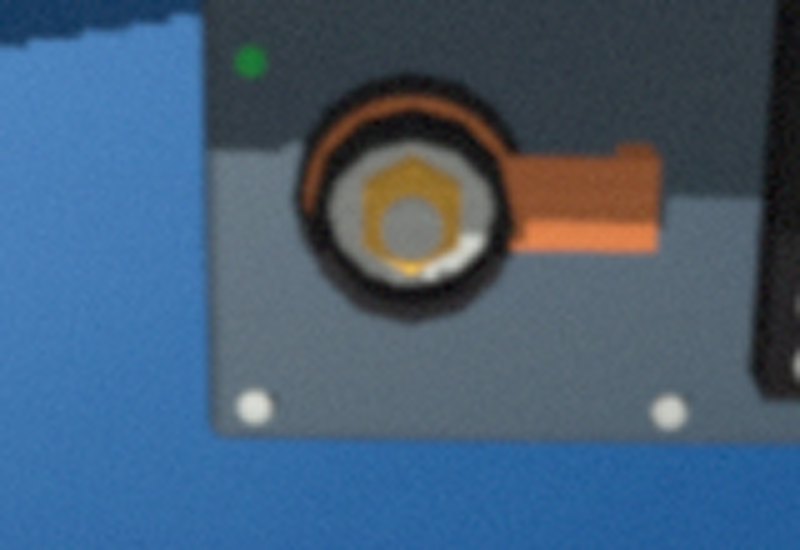

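The nut shows about 97 px across flats at 6.1 px/mm, which is 16 mm. The ring bore shows about 167 px, or 27 mm, which matches the 25 mm socket plus 2. So it is the large nut, with its centre at crop (411,229) → pixel (321.9,195.4) and its flats facing the image's horizontal. Screws at (254,408) and (669,412) give a module yaw of about 0.02. The blue driver is the one to try first, so I look at it with the same geometry.

```bash
python3 - <<'E'
from h import *
d=np.load('w1.npy',allow_pickle=True).item();f,o=d['f'],d['o']
print('nut',onz(f,(321.9,195.4),99,o))
E
python3 d.py 468 -208 425.7 1.6
```

```text
nut [470.00410973  75.05799816  99.        ]
t [-0.2826 -0.0101 -0.0412] rv [-0.0002 -0.0001  0.0006]
```

```bash
python3 -m pendant '[{"tx":-0.05,"ty":0,"tz":-0.041,"ax":0,"ay":0,"az":0,"claw":0.0878},{"tx":-0.11,"ty":-0.002,"tz":-0.041,"ax":0,"ay":0,"az":0,"claw":0.0878},{"tx":-0.17,"ty":-0.004,"tz":-0.041,"ax":0,"ay":0,"az":0,"claw":0.0878},{"tx":-0.23,"ty":-0.006,"tz":-0.041,"ax":0,"ay":0,"az":0,"claw":0.0878},{"tx":-0.265,"ty":-0.008,"tz":-0.041,"ax":0,"ay":0,"az":0,"claw":0.0878},{"tx":-0.28,"ty":-0.01,"tz":-0.041,"ax":0,"ay":0,"az":0,"claw":0.0878},{"tx":-0.283,"ty":-0.01,"tz":-0.041,"ax":0,"ay":0,"az":0,"claw":0.0878},{"tx":-0.283,"ty":-0.01,"tz":-0.041,"ax":0,"ay":0,"az":0,"claw":0.0878}]'
python3 - <<'E'
from h import *
f,o=grab('wrist'); print(o['ee_pos'],o['ee_rot'],o['time_s'])
np.save('w3.npy',{'f':f,'o':o},allow_pickle=True)
for k,(lo,hi) in {'blue':((100,120,70),(118,255,255)),'red':((0,150,70),(8,255,255)),'yel':((20,130,70),(30,255,255))}.items():
    for b in blobs(f,lo,hi,(150,0,500,400),200): print(k,b,onz(f,b[1],140,o).round(1))
im=f['img'][:,:,::-1]
cv2.imwrite('pics/w3.png',cv2.resize(im[120:280,220:420],(800,640))[:600])
E
```

```text
time_s: 2.8
ee_pos: [468.5, -206.4, 425.6]
ee_rot: [-3.141, -0.0, 1.604]
ft_force: [0.5, -0.3, 1.2]
grip_width: 87.9
gripper_force: 0.0
[ 468.53165625 -206.36368308  425.58863452] [-3.14130872e+00 -4.88447545e-04  1.60406602e+00] 2.8
blue (4917, [369.8, 9.3], [229, 0, 259, 26]) [497.  -67.2 140. ]
blue (1020, [323.1, 198.6], [306, 181, 35, 36]) [ 469.  -207.4  140. ]
red (1238, [321.9, 120.7], [303, 100, 39, 42]) [ 465.9 -145.8  140. ]
yel (959, [322.8, 267.5], [306, 251, 34, 35]) [ 470.9 -269.2  140. ]
yel (883, [446.4, 218.0], [429, 202, 35, 33]) [ 571.4 -220.7  140. ]
yel (862, [409.8, 396.9], [296, 392, 204, 8]) [ 563.1 -411.8  140. ]
```

View pics/w3.png

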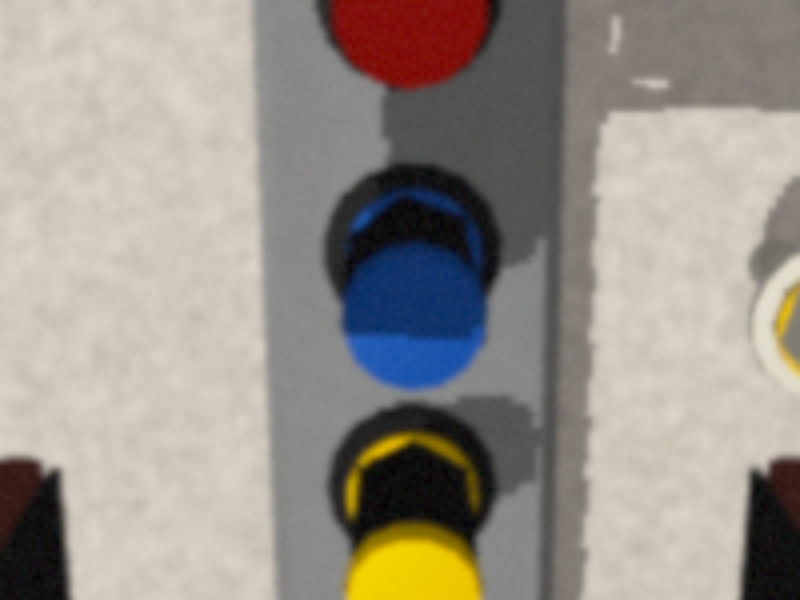

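The blue cap is centred at pixel (323,198) → (469.0,-207.4), exactly midway between red and yellow as the rack requires. The grip's hexagon has a vertex at crop (405,197), so its flats face the fingers to within about 6°. I go down around it.

```bash
python3 d.py 469 -207.4 276 1.68; python3 -m pendant '[{"tx":-0.001,"ty":0.0005,"tz":0.03,"ax":0,"ay":0,"az":-0.07,"claw":0.0878},{"tx":-0.001,"ty":0.0005,"tz":0.06,"ax":0,"ay":0,"az":-0.07,"claw":0.0878},{"tx":-0.001,"ty":0.0005,"tz":0.08,"ax":0,"ay":0,"az":-0.07,"claw":0.0878},{"tx":-0.001,"ty":0.0005,"tz":0.08,"ax":0,"ay":0,"az":-0.07,"claw":0.0878},{"tx":-0.001,"ty":0.0005,"tz":0.08,"ax":0,"ay":0,"az":-0.07,"claw":0.0878}]'; python3 d.py 469 -207.4 276 1.68
```

```text
t [-0.0012  0.0005  0.1496] rv [-0.0003 -0.0005 -0.0757]
time_s: 3.48
ee_pos: [469.4, -208.2, 346.4]
ee_rot: [3.141, 0.0, 1.674]
ft_force: [-0.6, -0.3, 0.1]
grip_width: 87.7
gripper_force: 0.0
t [ 0.0009 -0.0003  0.0704] rv [ 0.0008  0.0004 -0.0064]
```

```bash
python3 -m pendant '[{"tx":0.001,"ty":0,"tz":0.03,"ax":0,"ay":0,"az":0,"claw":0.0878},{"tx":0.001,"ty":0,"tz":0.06,"ax":0,"ay":0,"az":0,"claw":0.0878},{"tx":0.001,"ty":0,"tz":0.07,"ax":0,"ay":0,"az":0,"claw":0.0878},{"tx":0.001,"ty":0,"tz":0.07,"ax":0,"ay":0,"az":0,"claw":0.0878},{"tx":0.001,"ty":0,"tz":0.07,"ax":0,"ay":0,"az":0,"claw":0.04},{"tx":0.001,"ty":0,"tz":0.07,"ax":0,"ay":0,"az":0,"claw":0.02},{"tx":0.001,"ty":0,"tz":0.07,"ax":0,"ay":0,"az":0,"claw":0.02},{"tx":0.001,"ty":0,"tz":0.07,"ax":0,"ay":0,"az":0,"claw":0.02},{"tx":0.001,"ty":0,"tz":0.07,"ax":0,"ay":0,"az":0,"claw":0.02},{"tx":0.001,"ty":0,"tz":0.07,"ax":0,"ay":0,"az":0,"claw":0.02}]' 30; python3 d.py 469 -207.4 276 1.68
```

```text
time_s: 4.72
ee_pos: [468.8, -207.7, 275.7]
ee_rot: [3.142, 0.0, 1.673]
ft_force: [0.2, -0.1, 0.4]
grip_width: 31.5
gripper_force: 0.5
t [ 0.0002  0.0002 -0.0003] rv [ 0.0001  0.     -0.0072]
```

```bash
python3 -m pendant '[{"tx":0,"ty":0,"tz":0,"ax":0,"ay":0,"az":0,"claw":0.02},{"tx":0,"ty":0,"tz":0,"ax":0,"ay":0,"az":0,"claw":0.02},{"tx":0,"ty":0,"tz":0,"ax":0,"ay":0,"az":0,"claw":0.02},{"tx":0,"ty":0,"tz":0,"ax":0,"ay":0,"az":0,"claw":0.02}]' 30
```

```text
time_s: 5.22
ee_pos: [468.8, -207.6, 275.6]
ee_rot: [-3.142, -0.0, 1.673]
ft_force: [1.0, -0.1, -1.5]
grip_width: 28.9
gripper_force: 30.0
```

```bash
python3 -m pendant '[{"tx":0,"ty":0,"tz":-0.02,"ax":0,"ay":0,"az":0,"claw":0.02},{"tx":0,"ty":0,"tz":-0.05,"ax":0,"ay":0,"az":0,"claw":0.02},{"tx":0,"ty":0,"tz":-0.09,"ax":0,"ay":0,"az":0,"claw":0.02},{"tx":0,"ty":0,"tz":-0.13,"ax":0,"ay":0,"az":0,"claw":0.02},{"tx":0,"ty":0,"tz":-0.15,"ax":0,"ay":0,"az":0,"claw":0.02},{"tx":0,"ty":0,"tz":-0.15,"ax":0,"ay":0,"az":0,"claw":0.02},{"tx":0,"ty":0,"tz":-0.15,"ax":0,"ay":0,"az":0,"claw":0.02}]'; python3 d.py 470 75.1 425.7 1.59
```

```text
time_s: 6.1
ee_pos: [468.4, -207.5, 424.7]
ee_rot: [-3.14, -0.001, 1.673]
ft_force: [-0.3, -0.9, -1.2]
grip_width: 29.1
gripper_force: 30.0
t [ 0.2809  0.0303 -0.0009] rv [-0.0013 -0.0007  0.0828]
```

```bash
python3 -m pendant '[{"tx":0.03,"ty":0.003,"tz":0,"ax":0,"ay":0,"az":0.02,"claw":0.02},{"tx":0.08,"ty":0.008,"tz":0,"ax":0,"ay":0,"az":0.04,"claw":0.02},{"tx":0.13,"ty":0.014,"tz":0,"ax":0,"ay":0,"az":0.06,"claw":0.02},{"tx":0.18,"ty":0.019,"tz":0,"ax":0,"ay":0,"az":0.08,"claw":0.02},{"tx":0.23,"ty":0.025,"tz":0,"ax":0,"ay":0,"az":0.083,"claw":0.02},{"tx":0.265,"ty":0.029,"tz":0,"ax":0,"ay":0,"az":0.083,"claw":0.02},{"tx":0.281,"ty":0.03,"tz":0,"ax":0,"ay":0,"az":0.083,"claw":0.02},{"tx":0.281,"ty":0.03,"tz":0,"ax":0,"ay":0,"az":0.083,"claw":0.02},{"tx":0.281,"ty":0.03,"tz":0,"ax":0,"ay":0,"az":0.083,"claw":0.02}]'
python3 - <<'E'
from h import *
f,o=grab('wrist'); print(o['ee_pos'],o['ee_rot'],o['time_s'])
np.save('w4.npy',{'f':f,'o':o},allow_pickle=True)
im=f['img'][:,:,::-1]
cv2.imwrite('pics/w4.png',cv2.resize(im[140:340,230:430],(600,600),interpolation=cv2.INTER_CUBIC))
print(proj(f,[470,75.1,99],o))
E
```

```text
time_s: 7.22
ee_pos: [470.0, 74.1, 425.3]
ee_rot: [-3.141, 0.0, 1.589]
ft_force: [0.3, 0.2, -0.7]
grip_width: 29.2
gripper_force: 30.0
[470.04482241  74.0783781  425.27138332] [-3.14077503e+00  4.42662567e-04  1.58912785e+00] 7.225
[322.64849519 183.422322  ]
```

View pics/w4.png

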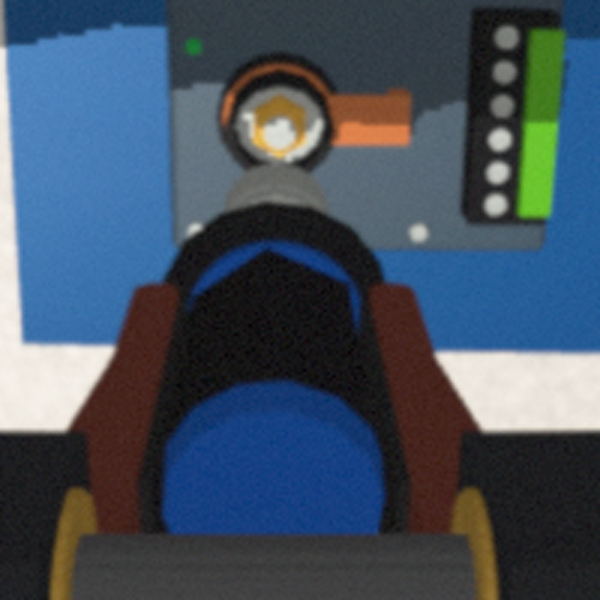

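Held driver: the cap is centred at crop x ≈ 273, the socket spans columns 228-325, and the nut is at (279,132). The grip's vertex at (268,250) shows the hexagon turned about 4.5° in the fingers, and the 29 mm opening agrees. I work out the mouth-to-nut offset and correct the yaw by about 0.085.

Run:
```python
from h import *
d=np.load('w4.npy',allow_pickle=True).item();f,o=d['f'],dict(d['o']);o['ee_rot']=np.array([np.pi,0,1.589])
T=Ro.from_euler('xyz',o['ee_rot']).as_matrix()
def tool(X): return (T.T@(X-o['ee_pos'])).round(2)
px=lambda u,v:((u+.5)/3-.5+230,(v+.5)/3-.5+140)
z0=o['ee_pos'][2]
print('hand_eye',f['hand_eye'])
print('nut',tool(onz(f,px(279,132),99,o)),onz(f,px(279,132),99,o))
print('sock front',tool(onz(f,px(276.5,164),z0-258,o)))
print('cap top',tool(onz(f,px(273.5,382),z0-136,o)))
g=cv2.cvtColor(f['img'],cv2.COLOR_RGB2HSV)
for v in (199,201,203,205): print(v,f['img'][v,300:345].astype(int).sum(1).tolist())
b=np.load('w1.npy',allow_pickle=True).item(); oo=dict(b['o']);oo['ee_rot']=np.array([np.pi,0,1.6]);print('nut w1',onz(b['f'],(321.9,195.4),99,oo))
```

```text
hand_eye [[-3.45337450e-04 -9.58102828e-01 -2.86424252e-01  7.86289511e+01]
 [ 9.99998603e-01  1.37559181e-04 -1.66582545e-03 -9.03978028e-01]
 [ 1.63543236e-03 -2.86424427e-01  9.58101442e-01  1.92768629e+01]
 [ 0.00000000e+00  0.00000000e+00  0.00000000e+00  1.00000000e+00]]
nut [9.4000e-01 2.6000e-01 3.2627e+02] [470.2853952   75.01812894  99.        ]
sock front [ 10.29  -0.59 258.  ]
cap top [ 16.72  -1.11 136.  ]
199 [337, 346, 345, 344, 342, 337, 343, 334, 330, 327, 311, 301, 297, 299, 309, 311, 304, 295, 305, 309, 309, 306, 308, 306, 315, 306, 313, 307, 305, 309, 307, 294, 289, 309, 303, 329, 322, 323, 319, 322, 319, 320, 318, 325, 322]
201 [336, 339, 347, 339, 334, 344, 338, 320, 308, 298, 300, 304, 301, 311, 306, 307, 308, 321, 321, 322, 319, 306, 319, 322, 314, 321, 316, 317, 308, 307, 307, 300, 298, 303, 306, 305, 313, 321, 324, 318, 317, 319, 321, 324, 319]
203 [344, 346, 339, 346, 343, 341, 314, 308, 299, 298, 305, 315, 322, 328, 333, 328, 328, 330, 331, 319, 314, 311, 311, 317, 320, 316, 333, 328, 341, 324, 323, 308, 309, 308, 302, 300, 298, 310, 313, 308, 321, 328, 320, 318, 322]
205 [340, 336, 331, 340, 341, 313, 300, 304, 304, 323, 325, 323, 322, 307, 312, 313, 317, 325, 336, 342, 352, 373, 374, 364, 353, 328, 332, 331, 318, 312, 310, 316, 331, 320, 316, 306, 300, 288, 313, 313, 321, 318, 319, 324, 312]
nut w1 [469.86394826  75.13484539  99.        ]
```

Run:
```python
from h import *
I=[];H=[];P=[];K=[]
for i in range(12):
    f,o=grab('wrist');I.append(f['img'].astype(float));H.append(np.array(f['hand_eye']));P.append(np.r_[o['ee_pos'],o['ee_rot']%(2*np.pi)]);K.append([f['fx'],f['cx'],f['cy'],f['k1']])
H=np.array(H);print(H[:,:3,3].round(2).tolist());print('angles',H[:,0,2].round(4),H[:,1,2].round(4))
print(np.std(K,0),np.mean(P,0).round(4),np.std(P,0).round(4))
m=np.mean(I,0);np.save('m5.npy',{'m':m,'H':H.mean(0),'P':np.mean(P,0),'f':f},allow_pickle=True)
cv2.imwrite('pics/m5.png',cv2.resize(m[150:250,262:382,::-1].clip(0,255).astype(np.uint8),(720,600),interpolation=cv2.INTER_CUBIC))
```

```text
[[78.63, -0.9, 19.28], [78.63, -0.9, 19.28], [78.63, -0.9, 19.28], [78.63, -0.9, 19.28], [78.63, -0.9, 19.28], [78.63, -0.9, 19.28], [78.63, -0.9, 19.28], [78.63, -0.9, 19.28], [78.63, -0.9, 19.28], [78.63, -0.9, 19.28], [78.63, -0.9, 19.28], [78.63, -0.9, 19.28]]
angles [-0.2864 -0.2864 -0.2864 -0.2864 -0.2864 -0.2864 -0.2864 -0.2864 -0.2864
 -0.2864 -0.2864 -0.2864] [-0.0017 -0.0017 -0.0017 -0.0017 -0.0017 -0.0017 -0.0017 -0.0017 -0.0017
 -0.0017 -0.0017 -0.0017]
[1.13686838e-13 0.00000000e+00 0.00000000e+00 0.00000000e+00] [470.0896  74.3955 425.6666   3.1416   1.5709   1.589 ] [2.2000e-02 3.5110e-01 1.0720e-01 2.0000e-04 2.7206e+00 5.0000e-04]
```

View pics/m5.png

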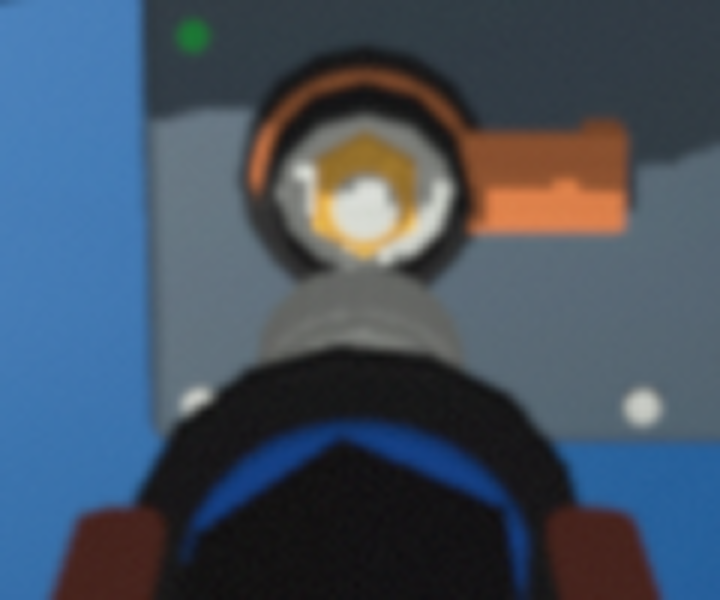

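Run:
```python
from h import *
for n in('w1','w3','w4'):
    h=np.array(np.load(n+'.npy',allow_pickle=True).item()['f']['hand_eye']);print(n,h[:3,3].round(2),h[:2,2].round(4))
d=np.load('m5.npy',allow_pickle=True).item();f=d['f'];P=d['P'];o={'ee_pos':P[:3],'ee_rot':np.array([np.pi,0,1.589])}
T=Ro.from_euler('xyz',o['ee_rot']).as_matrix()
px=lambda u,v:((u+.5)/6-.5+262,(v+.5)/6-.5+150)
tool=lambda uv,z:(T.T@(onz(f,px(*uv),z,o)-o['ee_pos'])).round(2)
z0=P[2]
print('stud',tool((366,206),99),'hex',tool((365.5,195),95))
print('mouth front',tool((362,262),z0-257.7),'collar front',tool((357.5,345),z0-163+94.7-63),'hexvert',tool((343,440),z0-163+94.7-63))
b=np.load('w1.npy',allow_pickle=True).item(); oo=b['o'];print('w1 tool',(Ro.from_euler('xyz',[np.pi,0,1.6]).as_matrix().T@(onz(b['f'],(321.9,195.4),99,dict(oo,ee_rot=np.array([np.pi,0,1.6])))-oo['ee_pos'])))
print(r.get_obs()['ee_pos'])
```

```text
w1 [78.64 -0.9  19.28] [-0.2864 -0.0017]
w3 [78.64 -0.9  19.28] [-0.2864 -0.0017]
w4 [78.63 -0.9  19.28] [-0.2864 -0.0017]
stud [6.0000e-01 1.8000e-01 3.2667e+02] hex [1.3400e+00 1.2000e-01 3.3067e+02]
mouth front [ 11.18  -0.53 257.7 ] collar front [ 42.02  -0.98 131.3 ] hexvert [ 36.24  -1.82 131.3 ]
w1 tool [  1.48152513  -0.50175128 285.69081712]
[470.05745802  74.94797081 425.71210166]
```

```bash
cat > meas.py <<'E'
from h import *
def mean(n=4):
    I=[];P=[]
    for i in range(n):
        f,o=grab('wrist');I.append(f['img'].astype(float));P.append(o['ee_pos'])
    f['img']=np.mean(I,0).clip(0,255).astype(np.uint8); return f,{'ee_pos':np.mean(P,0),'ee_rot':np.array([np.pi,0,o['ee_rot'][2]])},np.std(P,0)
E
python3 - <<'E'
from meas import *
f,o,s=mean(4);print(o,s.round(2))
np.save('m6.npy',{'f':f,'o':o},allow_pickle=True)
g=f['img'].astype(int).sum(2)
T=Ro.from_euler('xyz',o['ee_rot']).as_matrix()
tool=lambda uv,dz:(T.T@(onz(f,uv,o['ee_pos'][2]-dz,o)-o['ee_pos'])).round(2)
hsv=cv2.cvtColor(f['img'],cv2.COLOR_RGB2HSV)
# column profile through axis, rows 150..330
print('col322 rows150-330',g[150:330,322].tolist())
# brass mask
m=cv2.inRange(hsv,np.array((14,120,80)),np.array((28,255,255)));m[:, :310]=0;m[:,335:]=0;m[:165]=0;m[200:]=0
ys,xs=np.nonzero(m);print('brass',xs.min(),xs.max(),ys.min(),ys.max())
for v in (204,206,208): print(v,g[v,300:345].tolist())
E
```

```text
{'ee_pos': array([470.0490041 ,  74.96754705, 425.69119104]), 'ee_rot': array([3.14159265, 0.        , 1.58991811])} [0.01 0.02 0.01]
col322 rows150-330 [178, 182, 182, 181, 179, 174, 174, 161, 108, 78, 75, 105, 170, 213, 149, 79, 64, 76, 94, 186, 304, 352, 340, 298, 297, 312, 310, 308, 315, 351, 461, 609, 657, 659, 650, 642, 639, 644, 647, 640, 592, 518, 510, 437, 353, 312, 307, 307, 307, 304, 307, 320, 324, 316, 336, 378, 366, 279, 147, 69, 76, 68, 67, 61, 68, 79, 61, 63, 79, 100, 144, 182, 203, 192, 127, 77, 59, 51, 62, 59, 58, 63, 49, 61, 43, 37, 54, 63, 58, 56, 60, 61, 59, 62, 60, 61, 55, 55, 44, 64, 48, 63, 57, 60, 56, 60, 51, 53, 53, 48, 54, 51, 55, 62, 60, 68, 100, 146, 180, 197, 185, 188, 185, 191, 187, 190, 195, 209, 211, 216, 219, 210, 222, 212, 215, 221, 220, 217, 220, 221, 220, 213, 215, 219, 217, 212, 209, 214, 217, 212, 216, 211, 216, 216, 217, 213, 212, 215, 213, 209, 211, 205, 210, 216, 219, 213, 217, 208, 178, 155, 159, 159, 169, 168, 178, 185, 189, 185, 174, 177]
brass 314 330 173 192
204 [338, 340, 338, 338, 331, 322, 302, 295, 296, 310, 314, 317, 327, 334, 319, 312, 310, 312, 310, 312, 321, 331, 336, 330, 324, 316, 318, 321, 321, 323, 319, 322, 319, 311, 305, 298, 296, 302, 314, 319, 320, 321, 319, 318, 318]
206 [337, 339, 336, 330, 331, 309, 298, 304, 312, 326, 327, 318, 312, 318, 328, 331, 326, 324, 331, 335, 344, 358, 366, 362, 370, 359, 358, 349, 341, 329, 321, 317, 321, 327, 328, 318, 307, 300, 307, 318, 316, 316, 316, 319, 318]
208 [337, 334, 334, 328, 325, 308, 298, 306, 299, 283, 275, 272, 252, 222, 198, 171, 141, 116, 97, 94, 111, 133, 147, 154, 158, 173, 176, 197, 211, 220, 229, 239, 239, 257, 282, 313, 318, 304, 303, 306, 313, 316, 317, 314, 315]
```

Run:
```python
from h import *
d=np.load('m6.npy',allow_pickle=True).item();f,o=d['f'],d['o']
T=Ro.from_euler('xyz',o['ee_rot']).as_matrix()
tool=lambda uv,dz:(T.T@(onz(f,uv,o['ee_pos'][2]-dz,o)-o['ee_pos'])).round(2)[:2]
z=o['ee_pos'][2]
print('stud',tool((322.3,185.4),z-99),'brass hex mid',tool((322,182.5),z-94.5),'ring top far',tool((322,157.8),z-96))
print('mouth c',tool((321.7,193.9),257.7)-[12.5,0])
print('collar c',tool((321.2,207.6),257.7-57)-[22,0])
print('cap bot c',tool((321,267.2),257.7-115)-[14.5,0],'cap top c',tool((321,276.5),257.7-122)-[14.5,0])
```

```text
stud [-0.82 -0.08] brass hex mid [ 0.81 -0.35] ring top far [24.32 -0.36]
mouth c [-1.8  -0.69]
collar c [-2.96 -1.01]
cap bot c [-1.42 -1.06] cap top c [-1.64 -1.05]
```

Run:
```python
from h import *
d=np.load('w1.npy',allow_pickle=True).item();f,o=d['f'],d['o']
g=f['img'].astype(int).sum(2)
print('rows 160-220',g[160:220,321:324].mean(1).round().astype(int).tolist())
print('cols 295-350 r195',g[193:199,295:350].mean(0).round().astype(int).tolist())
T=Ro.from_euler('xyz',[np.pi,0,1.6]).as_matrix();o=dict(o,ee_rot=np.array([np.pi,0,1.6]))
tool=lambda uv,dz:(T.T@(onz(f,uv,o['ee_pos'][2]-dz,o)-o['ee_pos'])).round(2)[:2]
for v in(194.5,195.5,196.5): print(tool((321.9,v),o['ee_pos'][2]-99))
```

```text
rows 160-220 [180, 172, 182, 171, 136, 85, 74, 78, 109, 183, 222, 179, 96, 68, 70, 78, 77, 127, 240, 342, 355, 322, 290, 292, 312, 302, 301, 310, 317, 333, 353, 370, 377, 380, 377, 373, 367, 366, 369, 374, 375, 374, 407, 478, 478, 399, 298, 167, 64, 72, 81, 121, 143, 157, 214, 288, 319, 324, 323, 318]
cols 295-350 r195 [348, 346, 343, 330, 277, 197, 136, 90, 72, 73, 96, 192, 290, 353, 372, 374, 372, 350, 319, 308, 324, 354, 368, 371, 373, 376, 372, 374, 370, 372, 374, 371, 365, 343, 312, 312, 363, 424, 455, 456, 442, 386, 275, 155, 87, 78, 103, 176, 247, 292, 352, 392, 394, 393, 395]
[ 2.24 -0.5 ]
[ 1.4 -0.5]
[ 0.56 -0.5 ]
```

```bash
python3 - <<'E'
from h import *
for n,yaw,pts in(('w1',1.6,[(177.7,96,-13.5),(206.7,84,13.5),(195.6,99,-.4)]),('m6',1.59,[(168.9,96,-13.5),(185.5,99,-.4)])):
    d=np.load(n+'.npy',allow_pickle=True).item();f,o=d['f'],dict(d['o'],ee_rot=np.array([np.pi,0,yaw]))
    T=Ro.from_euler('xyz',o['ee_rot']).as_matrix()
    for v,z,c in pts:
        X=onz(f,(322,v),z,o);t=T.T@(X-o['ee_pos']);print(n,t[0].round(2)+c,t[1].round(2),'world y',o['ee_pos'][1]+t[0]+c)
E
python3 d.py 470.7 75.7 375 1.507
```

```text
w1 1.9000000000000004 -0.42 world y 75.56363362356507
w1 0.5299999999999994 -0.39 world y 74.20040847419537
w1 0.91 -0.42 world y 74.58244334697507
m6 0.5399999999999991 -0.36 world y 75.50665357324243
m6 -1.31 -0.35 world y 73.65634812939422
t [0.0007 0.0007 0.0507] rv [0.     0.     0.0829]
```

Driver axis and nut agree to about 0.5 mm sideways (tool y) and about 1 mm along tool x. I go down to just above the stud and look again there.

```bash
python3 -m pendant '[{"tx":0.0008,"ty":0.0004,"tz":0.01,"ax":0,"ay":0,"az":0.04,"claw":0.02},{"tx":0.0008,"ty":0.0004,"tz":0.03,"ax":0,"ay":0,"az":0.083,"claw":0.02},{"tx":0.0008,"ty":0.0004,"tz":0.05,"ax":0,"ay":0,"az":0.083,"claw":0.02},{"tx":0.0008,"ty":0.0004,"tz":0.06,"ax":0,"ay":0,"az":0.083,"claw":0.02},{"tx":0.0008,"ty":0.0004,"tz":0.065,"ax":0,"ay":0,"az":0.083,"claw":0.02},{"tx":0.0008,"ty":0.0004,"tz":0.065,"ax":0,"ay":0,"az":0.083,"claw":0.02},{"tx":0.0008,"ty":0.0004,"tz":0.065,"ax":0,"ay":0,"az":0.083,"claw":0.02},{"tx":0.0008,"ty":0.0004,"tz":0.065,"ax":0,"ay":0,"az":0.083,"claw":0.02}]'
python3 - <<'E'
from meas import *
f,o,s=mean(4);print(o,s.round(2))
np.save('m7.npy',{'f':f,'o':o},allow_pickle=True)
cv2.imwrite('pics/m7.png',cv2.resize(f['img'][150:250,262:382,::-1],(720,600),interpolation=cv2.INTER_CUBIC))
g=f['img'].astype(int).sum(2)
print(g[160:240,322].tolist())
for v in range(180,216,5):print(v,g[v,290:356].tolist())
E
```

```text
time_s: 9.07
ee_pos: [470.6, 75.7, 361.2]
ee_rot: [3.141, -0.0, 1.507]
ft_force: [-0.3, 0.6, -1.3]
grip_width: 29.1
gripper_force: 30.0
{'ee_pos': array([470.53106655,  75.74895761, 361.05144401]), 'ee_rot': array([3.14159265, 0.        , 1.50675736])} [0.04 0.01 0.09]
[175, 182, 175, 176, 180, 181, 177, 175, 177, 179, 176, 174, 162, 118, 70, 65, 70, 91, 163, 228, 218, 146, 66, 57, 62, 54, 72, 87, 162, 278, 349, 334, 292, 282, 297, 304, 308, 305, 306, 311, 306, 321, 322, 314, 335, 377, 363, 275, 141, 73, 65, 86, 84, 68, 67, 64, 73, 72, 72, 96, 138, 171, 197, 183, 124, 75, 58, 60, 70, 40, 56, 56, 52, 60, 49, 65, 58, 67, 56, 50]
180 [183, 176, 179, 176, 172, 173, 176, 181, 180, 179, 178, 176, 170, 157, 136, 99, 64, 73, 82, 80, 95, 116, 146, 183, 210, 233, 233, 240, 233, 222, 226, 220, 218, 231, 241, 237, 247, 242, 231, 219, 207, 170, 142, 108, 91, 82, 66, 61, 75, 107, 135, 169, 176, 178, 180, 177, 179, 179, 180, 185, 177, 172, 177, 177, 181, 170]
185 [176, 177, 175, 175, 178, 183, 176, 178, 174, 172, 143, 105, 83, 78, 101, 155, 205, 221, 199, 148, 100, 78, 62, 54, 68, 58, 63, 66, 61, 6
[... 1378 characters left out ...]
 304, 295, 296, 298, 222, 113, 71, 73, 83, 139, 219, 251, 262, 264, 258, 262, 265, 259, 259, 266, 261]
210 [341, 346, 344, 346, 343, 343, 341, 341, 313, 246, 178, 144, 139, 139, 168, 185, 188, 168, 139, 112, 98, 84, 78, 72, 77, 75, 76, 72, 79, 81, 80, 75, 65, 69, 61, 59, 66, 68, 66, 64, 62, 66, 63, 76, 99, 137, 181, 220, 238, 180, 110, 73, 76, 98, 176, 254, 303, 318, 322, 324, 322, 320, 319, 326, 320, 322]
215 [345, 342, 340, 340, 336, 332, 296, 246, 160, 100, 72, 67, 73, 73, 61, 74, 66, 72, 72, 66, 80, 61, 75, 67, 71, 62, 71, 63, 67, 76, 70, 74, 64, 74, 62, 70, 68, 61, 66, 69, 64, 69, 60, 70, 73, 68, 71, 72, 66, 82, 74, 66, 64, 61, 105, 158, 218, 270, 303, 317, 320, 321, 314, 320, 318, 316]
```

View pics/m7.png

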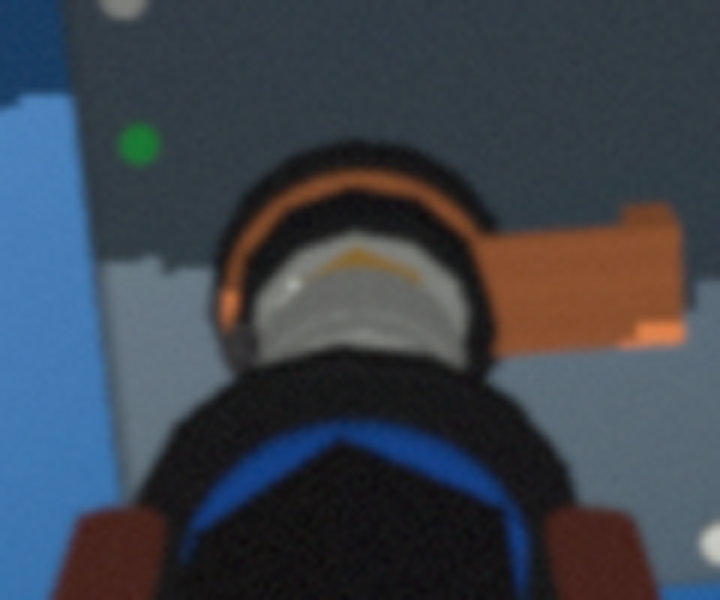

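Run:
```python
from h import *
d=np.load('m7.npy',allow_pickle=True).item();f,o=d['f'],d['o']
hs=cv2.cvtColor(f['img'],cv2.COLOR_RGB2HSV)
for c in(319,322,325): print(c,'S rows184-202',hs[184:203,c,1].tolist())
T=Ro.from_euler('xyz',o['ee_rot']).as_matrix();z=o['ee_pos'][2]
tool=lambda uv,zz:(T.T@(onz(f,uv,zz,o)-o['ee_pos'])).round(2)[:2]
print('ring',tool((322,188.2),96)-[13.5,0]);
for v in(192,193,194,195):print(v,'mouth',tool((322,v),z-257.7)-[12.5,0])
# ring inner edge points by dark->bright transitions at rows 189..204: fit circle in tool frame
g=f['img'].astype(int).sum(2)
L={190:(313.3,331.2),192:None}
pts=[]
for v,(a,b) in {190:(313.2,331.0),195:(307.1,336.9),200:(303.4,339.4)}.items():
    pts+= [tool((a,v),96),tool((b,v),96)]
pts.append(tool((322,188.2),96));pts=np.array(pts)
A=np.c_[2*pts,np.ones(len(pts))];s=np.linalg.lstsq(A,(pts**2).sum(1),rcond=None)[0]
print('ring fit',s[:2],'R',np.sqrt(s[2]+s[0]**2+s[1]**2))
from scipy.optimize import least_squares
q=least_squares(lambda c:np.hypot(*(pts-c).T)-13.5,[0,0]);print('fixed R',q.x,q.fun.round(2))
```

```text
319 S rows184-202 [26, 33, 21, 28, 10, 12, 13, 40, 102, 137, 102, 29, 10, 10, 7, 7, 5, 0, 9]
322 S rows184-202 [44, 27, 0, 17, 9, 13, 25, 74, 141, 149, 91, 22, 10, 5, 10, 7, 10, 7, 7]
325 S rows184-202 [26, 49, 0, 20, 0, 3, 7, 14, 56, 118, 112, 41, 10, 8, 8, 5, 3, 7, 2]
ring [-0.63 -0.45]
192 mouth [-0.49 -0.46]
193 mouth [-1.24 -0.46]
194 mouth [-1.99 -0.46]
195 mouth [-2.74 -0.46]
ring fit [-1.36642126 -0.67173715] R 14.346646979183241
fixed R [-0.26402339 -0.66608423] [-0.17  0.11 -0.07  0.28  0.73  0.3  -0.36]
```

In this view the socket mouth nearly fills the ring. Ring centre is column 322.0 and socket 321.9, so sideways it is aligned. The mouth front is at row 194.3, which puts the socket about 1.2-1.7 mm short along tool +x. I shift 1.2 mm and go down in small steps, watching the force.

```bash
python3 -m pendant '[{"tx":0.0012,"ty":0,"tz":0.002,"ax":0,"ay":0,"az":0,"claw":0.02},{"tx":0.0012,"ty":0,"tz":0.004,"ax":0,"ay":0,"az":0,"claw":0.02},{"tx":0.0012,"ty":0,"tz":0.006,"ax":0,"ay":0,"az":0,"claw":0.02},{"tx":0.0012,"ty":0,"tz":0.0075,"ax":0,"ay":0,"az":0,"claw":0.02},{"tx":0.0012,"ty":0,"tz":0.0085,"ax":0,"ay":0,"az":0,"claw":0.02},{"tx":0.0012,"ty":0,"tz":0.0085,"ax":0,"ay":0,"az":0,"claw":0.02},{"tx":0.0012,"ty":0,"tz":0.0085,"ax":0,"ay":0,"az":0,"claw":0.02}]'; python3 -c "
from h import *
print(r.get_obs()['moment'])"
```

```text
time_s: 10.15
ee_pos: [470.5, 76.9, 352.2]
ee_rot: [3.141, -0.0, 1.507]
ft_force: [0.5, 0.5, -0.7]
grip_width: 28.9
gripper_force: 30.0
[-0.03089179  0.06086637  0.00489113]
```

No contact with the mouth at about 94.5, so it has already entered the ring. I continue.

```bash
python3 -m pendant '[{"tx":0,"ty":0,"tz":0.001,"ax":0,"ay":0,"az":0,"claw":0.02},{"tx":0,"ty":0,"tz":0.002,"ax":0,"ay":0,"az":0,"claw":0.02},{"tx":0,"ty":0,"tz":0.003,"ax":0,"ay":0,"az":0,"claw":0.02},{"tx":0,"ty":0,"tz":0.003,"ax":0,"ay":0,"az":0,"claw":0.02}]'; python3 -c "
from h import *
print(r.get_obs()['moment'])"
```

```text
time_s: 10.65
ee_pos: [470.6, 76.9, 349.1]
ee_rot: [3.142, 0.0, 1.507]
ft_force: [0.4, -0.8, -0.2]
grip_width: 29.0
gripper_force: 30.0
[-0.22759297 -0.01323483 -0.03279328]
```

A light sideways push of -0.8 N in y suggests I am slightly too far in tool +x. I back off 0.5 mm and continue.

```bash
python3 -m pendant '[{"tx":-0.0005,"ty":0,"tz":0,"ax":0,"ay":0,"az":0,"claw":0.02},{"tx":-0.0005,"ty":0,"tz":0.001,"ax":0,"ay":0,"az":0,"claw":0.02},{"tx":-0.0005,"ty":0,"tz":0.002,"ax":0,"ay":0,"az":0,"claw":0.02},{"tx":-0.0005,"ty":0,"tz":0.003,"ax":0,"ay":0,"az":0,"claw":0.02},{"tx":-0.0005,"ty":0,"tz":0.003,"ax":0,"ay":0,"az":0,"claw":0.02}]'; python3 -c "
from h import *
print(r.get_obs()['moment'])"
```

```text
time_s: 11.28
ee_pos: [470.5, 76.5, 346.1]
ee_rot: [-3.142, 0.0, 1.507]
ft_force: [0.8, 0.0, -0.8]
grip_width: 28.8
gripper_force: 30.0
[-0.08519193 -0.02641238  0.04126094]
```

The mouth is now at about 88.4, well below the 93-96 where a wrong socket would stop, so the blue driver fits. I seat it and press lightly.

```bash
python3 -m pendant '[{"tx":-0.0001,"ty":0,"tz":0.001,"ax":0,"ay":0,"az":0,"claw":0.02},{"tx":-0.0001,"ty":0,"tz":0.002,"ax":0,"ay":0,"az":0,"claw":0.02},{"tx":-0.0001,"ty":0,"tz":0.003,"ax":0,"ay":0,"az":0,"claw":0.02},{"tx":-0.0001,"ty":0,"tz":0.004,"ax":0,"ay":0,"az":0,"claw":0.02},{"tx":-0.0001,"ty":0,"tz":0.004,"ax":0,"ay":0,"az":0,"claw":0.02}]'; python3 -c "
from h import *
print(r.get_obs()['moment'])"
```

```text
time_s: 11.9
ee_pos: [470.5, 76.3, 342.1]
ee_rot: [-3.142, 0.0, 1.507]
ft_force: [0.8, -0.9, -1.8]
grip_width: 29.1
gripper_force: 30.0
[-0.06005323 -0.04084917  0.01172908]
```

```bash
python3 -m pendant '[{"tx":0,"ty":0,"tz":0.0005,"ax":0,"ay":0,"az":0,"claw":0.02},{"tx":0,"ty":0,"tz":0.001,"ax":0,"ay":0,"az":0,"claw":0.02},{"tx":0,"ty":0,"tz":0.001,"ax":0,"ay":0,"az":0,"claw":0.02},{"tx":0,"ty":0,"tz":0.001,"ax":0,"ay":0,"az":0,"claw":0.02}]'; python3 -c "
from h import *
print(r.get_obs()['moment'],r.get_obs()['ee_pos'])"
```

```text
time_s: 12.4
ee_pos: [470.5, 76.3, 341.3]
ee_rot: [3.141, -0.0, 1.507]
ft_force: [-0.1, -0.5, 1.8]
grip_width: 29.4
gripper_force: 30.0
[-0.07300322  0.223977   -0.02735549] [470.54337612  76.34933156 341.34230178]
```

Contact starts at TCP z ≈ 341.4 (mouth ≈ 83.7, washer 84). I press a little more.

```bash
python3 -m pendant '[{"tx":0,"ty":0,"tz":0.0005,"ax":0,"ay":0,"az":0,"claw":0.02},{"tx":0,"ty":0,"tz":0.0005,"ax":0,"ay":0,"az":0,"claw":0.02},{"tx":0,"ty":0,"tz":0.0005,"ax":0,"ay":0,"az":0,"claw":0.02},{"tx":0,"ty":0,"tz":0.0005,"ax":0,"ay":0,"az":0,"claw":0.02}]'; python3 -c "
from h import *
print(r.get_obs()['moment'],r.get_obs()['ee_pos'])"
```

```text
time_s: 12.9
ee_pos: [470.7, 76.4, 341.2]
ee_rot: [3.141, -0.0, 1.507]
ft_force: [-1.2, -1.1, 7.6]
grip_width: 29.1
gripper_force: 30.0
[-0.13451792  0.46914445 -0.01678206] [470.65523444  76.35981557 341.23403272]
```

```bash
python3 -m pendant '[{"tx":0,"ty":0,"tz":0,"ax":0,"ay":0,"az":0,"claw":0.02},{"tx":0,"ty":0,"tz":0,"ax":0,"ay":0,"az":0,"claw":0.02},{"tx":0,"ty":0,"tz":0,"ax":0,"ay":0,"az":0,"claw":0.02},{"tx":0,"ty":0,"tz":0,"ax":0,"ay":0,"az":0,"claw":0.02},{"tx":0,"ty":0,"tz":0,"ax":0,"ay":0,"az":0,"claw":0.02},{"tx":0,"ty":0,"tz":0,"ax":0,"ay":0,"az":0,"claw":0.02},{"tx":0,"ty":0,"tz":0,"ax":0,"ay":0,"az":0,"claw":0.02},{"tx":0,"ty":0,"tz":0,"ax":0,"ay":0,"az":0,"claw":0.02},{"tx":0,"ty":0,"tz":0,"ax":0,"ay":0,"az":0,"claw":0.02},{"tx":0,"ty":0,"tz":0,"ax":0,"ay":0,"az":0,"claw":0.02}]'
python3 - <<'E'
from h import *
f,o=grab('scene');w,_=grab('wrist')
a=cv2.resize(f['img'][100:280,220:420],(400,360));b=cv2.resize(w['img'][130:310,222:422],(400,360))
cv2.imwrite('pics/fin.png',np.hstack([a,b])[:,:,::-1])
E
```

```text
time_s: 14.15
ee_pos: [470.6, 76.4, 341.2]
ee_rot: [3.141, -0.0, 1.507]
ft_force: [-1.6, -0.1, 7.0]
grip_width: 29.0
gripper_force: 30.0
```

View pics/fin.png

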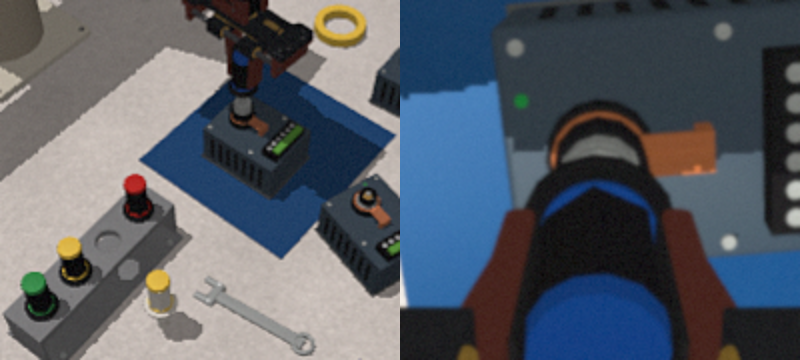

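The scene view shows the blue driver upright on the mat module's nut (crop 240,100). Red (135,185) and yellow (70,248) are still in the rack, and the decoy and wrench are untouched. The wrist view shows the socket sunk inside the ring. The push holds steady at about 8 N, so I hand in.

```bash
python3 -c "
from station import r
print(r.close_job())"
```

```text
the job is handed in; nothing more can be done
None
```

I handed the job in with the large (blue) driver fully home on the 16 mm nut: gripped at 30 N, upright, pressed at about 8 N. I chose it by measuring the nut in the wrist camera, so the small and medium drivers were never tried and still stand in the rack; no verdict came back.

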